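# Roll the carrier into the test bay and hold the bayonet plug in its spring socket

### The arm

A 6-joint arm with a two-finger parallel gripper is mounted at the origin on a cart in front of the work surface, level with it; the furniture and walls round the work are solid. World frame = base frame: x ahead of the robot, y to its left, z up, the work surface at z = 0. Lengths are in m, angles in degrees, forces in N, time in s.
With the tool pointing down it reaches from about 0.3 to 0.75 m from the base axis. Payload 8.5 kg.
Tool frame: the origin (TCP) lies at the very end of the fingers, on their centre line; the grasp point (between the pads) lies 19 mm behind it; z points along the fingers, y is the line along which they close (so a half turn about z gives the same grasp; the last joint's range is limited). The gripper opens to 85 mm and grips with 20 to 120 N. Pads are 22 mm wide; open, the fingers measure 114 mm over their backs; the gripper's body (76 mm by 85 mm) begins 54 mm behind the grasp point. The pads swing forward as they close: fully open they stand 13 mm farther back than shut.
Start: joints at [-12.336, 21.807, 74.336, -0, 83.858, -12.336], TCP at [0.55, 0, 0.231] pointing down, gripper open.
Joint ranges: [-178.18, 178.18], [-50.72, 133.34], [12.68, 142.11], [-81.47, 261.47], [9.98, 163.14], [-165.26, 165.26]. Speed limits (degrees/s): [136.94, 136.94, 180, 180, 180, 180].

### API

Orientations are given as a 3x3 rotation matrix whose columns are the frame's x, y, z axes.
In Python, from rig import observe, cams, ticket gives the robot as it stands.
- The arm moves only by the tool move_arm, never from a script. Its arguments are lists of equal length, an entry for each row: "jaw": the finger opening in cm, from 0 to 8.54; "dp": the shift along the tool's x, y, z in cm, a list of three; "turn": the turn, a rotation vector about the tool's x, y, z in rad, a list of three. In form: {"jaw": [jaw, ...], "dp": [[tx, ty, tz], ...], "turn": [[wx, wy, wz], ...]}. A call has 1 to 12 rows; each row shifts and turns the commanded pose from where the row before left it, along the tool's axes as they then stand; what a row does not reach is not made up. A row lasts 1/12 s, in which the tool goes at most 41.7 mm and 7.16 degrees, less where a joint would pass 70% of its speed; a pose out of reach is approached as far as the arm can. A call is refused whole if a number of a shift passes 4.17 or a number of a turn 0.125, either way. A call with a gripper value outside its range is refused whole. The fingers move at their own pace and stop on an object; "force" is the grip in N (left out, the last holds). Time passes only in rows, so rows that do not move let the fingers close. It gives the time, the measured TCP pose, the force, the opening and the grip force at its end, in the units of the state.
- observe(): the state, without advancing time (a new reading comes with each control period).
- cams.get_image(name): name is "scene" or "side" or "wrist"; returns (picture, depth): 384x512x3 uint8, red, green, blue; 384x512 float32, m along the optical axis (not along the pixel's ray), 0 where there is no reading.
- cams.calibration(name): a dict with "vertical_fov" (degrees; the focal length in pixels is half the picture's height over the tangent of half this angle, whatever the lens; pixels are square), "cx", "cy" (the principal point, pixels), "view" (4x4, takes a point from world to camera coordinates); the wrist camera has in their place "tool_from_camera" (4x4, takes a point from camera to tool coordinates, whose origin is the TCP and whose axes are the flange's). Camera axes: x right, y up, looking along -z (the intrinsics and any distortion apply to the point x, -y, -z); pixel columns grow to the right and rows downward; lengths in m; the calibration is good to about 2 mm. A picture is of the moment at which its call begins: read the wrist's pose just before it. calibration takes no time and is no camera call.
- ticket.close_job(): hands the job in; it is judged then, once.
Trained networks look in the newest picture that a camera, given by its name, has taken for a name from the list of things; names that differ only in an ending like _2 or _b are one class to them, and where a whole thing is asked for, a point or a joint stands for the part that bears it (a point fixed in the world has none). Each returns a list of dicts, best first, with "p" (0 to 1); they miss things now and then, are a little off and sometimes report something else, mostly with a low value. They report only what shows in the picture. A call takes as long as a camera call. They do not tell look-alikes from the thing itself.
- cams.spot_in(camera, query): "box" ([centre column, centre row, width, height] as shares, 0 to 1, of the picture: columns of its width, rows of its height, round what is visible of it).
- cams.outline_of(camera, query): "mask" (384x512 bool, what is visible of it) and "box" ([centre column, centre row, width, height] as shares, 0 to 1, of the picture: columns of its width, rows of its height, round what is visible of it).
- cams.mark_of(camera, query): "location" ([column, row] as shares, 0 to 1, of the picture: columns of its width, rows of its height: a listed point, or the origin of a listed thing).
The state is a dict: "time_s": time; "q": joint angles; "qvel": joint speeds; "joint_efforts": joint torques, N m; "position": TCP position; "tool_rot": TCP orientation; "ft_force": force on the tool from outside, world axes, zero at the start; "wrist_torque": the same for the moment, N m; "grip_width": finger opening in m; "gripper_force": force on a finger pad.
Only numpy, scipy, OpenCV 4.12 (cv2) and the standard library are available. Lean on these libraries where they do the work, as an engineer would, in place of code of your own. Each camera call takes 0.05 s, during which the arm holds its last target. There are 200 camera calls.

### The job

Push the tray carrier along the roller track until it rests against the end stop of the bay. Then take the bayonet plug from its stand, press it straight down into the carrier's socket, pins through the notches, until its collar is on the rim, and twist it about a quarter turn clockwise (seen from above) to its stop. Springs would throw it out again, so finish still gripping it, pressed fully home and turned; leave the loose things on the bench alone.

Things in the scene. Friction and masses are not known exactly. Their poses are not given: they have to be found in the camera images.
- track: Fixed aluminium roller track, 400 mm along its y, 145 mm wide. Origin: centre of underside. Nine rollers, tops 31 mm up; side rails 125 mm apart inside, 41 mm high. The bay is the +y end: from y = 90 mm rails 61 mm high; end stop's face at y = 190 mm, 66 mm high. The last three rollers are braked (about 3 N together), so the carrier stays where pushed; the others turn freely.
- carrier: Loose grey open tray 120 x 120 mm, walls 45 mm high, 4 mm thick, 0.6 to 0.9 kg, on the rollers between the rails (2.5 mm play each side), axes along the track's. Origin: centre of underside; it is at y = 130 mm in the track's frame when against the stop. Push its -y wall. A round aluminium socket, 68 mm across, rim 60 mm above the underside, is fixed at its middle.
- socket (a point): Centre of the socket's mouth at rim height, z up, turned 45 degrees in the carrier. Hole 34 mm across with two notches 12 mm wide along this x axis, reaching 28 mm out, flange 8 mm thick. Below: sprung cross slot 11 mm wide, in line with the notches. The plug meets the spring with its origin 34 mm below this point; press 9.5 mm further, collar on rim. It can turn only after 7 mm.
- plug: Bayonet plug, upright, 83.5 mm tall. Origin: centre of lower end, z up. From below: tang 22 (x) by 8 mm, 10 high; round body 30 mm across; two pins 6 mm thick at z = 30 mm to +x and -x, tips 21 mm out; collar 54 mm across, z = 43.5 to 48.5; above it a black wing grip, 44 mm along x, 22 mm thick: grip it across y. A half turn makes no difference. Hangs by its collar in the stand.
- stand: Fixed grey cup, 60 mm outside, 48 mm inside diameter, rim 50 mm high, on an 84 mm square base; holds the plug upright, the plug's origin 6.5 mm above the worktop. Origin: centre of underside. Lift the plug 50 mm to clear it.
- plunger (a joint): How far the socket's spring is pressed down, m: 0 at rest, 0.0095 with the plug's collar on the rim, about 0.007 if the turned plug is let rise against the flange. Spring 7 N at rest, 13 N home.
- rotor (a joint): Turn of the sprung cross slot, rad: 0 at rest, in line with the notches; grows clockwise seen from above; hard stop at 1.40. The plug has about 0.14 rad of free play in it, so it turns about 1.5 rad from the notches. A return spring resists, 0.03 N m at first, 0.15 N m at the stop.
- timer: Bystander: white desk timer, 48 x 62 x 55 mm; origin at the centre of its underside.
- label_tape: Bystander: roll of white tape lying flat, 62 mm across, 19 mm high; origin at the centre of its underside.
- vial_4: Bystander: small vial with white cap, 34 mm across, 60 mm high; origin at the centre of its underside.
- marker_black: Bystander: black marker pen lying on the worktop, 135 mm long, 17 mm thick; origin at the centre of its underside.
Things that resemble listed ones, but are neither listed nor needed, are in the scene too. Leave any blue or purple look-alike of the plug alone.

How it is judged:
By the outcome, as a careful person would: the job done as asked, in the order asked, and still so for the second after the job is handed in, while the arm keeps its last pose, push and grip.
It also fails if it takes over 69 s, if anything falls off the work surface, if the arm or the gripper's body presses on something with over 40 N, if the wrist force passes 120 N, or if a joint passes its speed limit or range.

## Working session

There is one attempt and no reset: what is moved stays moved. The work goes in short steps, Python scripts to look and compute and a tool call to move; the robot and the scene stay as the last step left them, time stands still between calls to the robot, and variables do not carry over. Pictures are saved under pics/ and viewed, at most 10 in all, crops included, and the job is handed in when it is done.

Besides the shell and the picture viewer there is one more tool, called after "Emit:" by a JSON object that holds its "method" and its "body". move_arm: Moves the arm, as the interface text tells. Its arguments: {"type":"object","properties":{"jaw":{"type":"array","items":{"type":"number"}},"dp":{"type":"array","items":{"type":"array","items":{"type":"number"}}},"turn":{"type":"array","items":{"type":"array","items":{"type":"number"}}},"force":{"type":"number"}},"required":["jaw","dp","turn"]}

```bash
mkdir -p pics; ls; cat > h.py <<'E'
import numpy as np, cv2
from rig import observe, cams, ticket
def K(name):
    c=cams.calibration(name); f=192/np.tan(np.radians(c["vertical_fov"])/2)
    return c,f
def T_wc(name,st=None):
    c,_=K(name)
    if "view" in c: return np.linalg.inv(np.array(c["view"]))
    st=st or observe(); T=np.eye(4); T[:3,:3]=st["tool_rot"]; T[:3,3]=st["position"]
    return T@np.array(c["tool_from_camera"])
def ray(name,u,v,st=None):
    c,f=K(name);T=T_wc(name,st)
    d=T[:3,:3]@np.array([(u-c["cx"])/f,-(v-c["cy"])/f,-1]);return T[:3,3],d
def onz(name,u,v,z,st=None):
    o,d=ray(name,u,v,st);return o+d*(z-o[2])/d[2]
def proj(name,P,st=None):
    c,f=K(name);p=np.linalg.inv(T_wc(name,st))@np.r_[P,1]
    return c["cx"]+f*p[0]/-p[2], c["cy"]+f*p[1]/p[2]
def cloud(name,dep,st=None):
    c,f=K(name);T=T_wc(name,st);v,u=np.mgrid[:384,:512]
    p=np.stack([(u-c["cx"])/f*dep,-(v-c["cy"])/f*dep,-dep],-1)
    return p@T[:3,:3].T+T[:3,3]
E
python3 - <<'E'
from h import *
for n in("scene","side","wrist"):
    c,f=K(n);print(n,{k:np.round(v,3).tolist() for k,v in c.items()} if n!="x" else 0)
ims=[]
for n in("scene","side"):
    im,d=cams.get_image(n);ims.append(im);np.savez(f"{n}0.npz",im=im,d=d)
    P=cloud(n,d)
    for q in("track","carrier","socket","plug","stand","timer"):
        m=cams.mark_of(n,q)[:3]
        print(n,q,[(round(x["p"],2),round(x["location"][0]*512),round(x["location"][1]*384)) for x in m])
cv2.imwrite("pics/a.png",cv2.resize(ims[0],(800,600))[:,:,::-1]);cv2.imwrite("pics/b.png",cv2.resize(ims[1],(800,600))[:,:,::-1])
print(observe())
E
```

```text
pics
scene {'vertical_fov': 43.752, 'cx': 253.043, 'cy': 197.05, 'view': [[-0.537, -0.844, 0.014, 0.278], [0.501, -0.305, 0.81, -0.337], [-0.679, 0.442, 0.586, -1.222], [0.0, 0.0, 0.0, 1.0]]}
side {'vertical_fov': 46.732, 'cx': 252.288, 'cy': 194.285, 'view': [[-0.126, 0.992, -0.017, 0.075], [-0.648, -0.07, 0.758, 0.275], [0.751, 0.107, 0.652, -1.973], [0.0, 0.0, 0.0, 1.0]]}
wrist {'vertical_fov': 68.473, 'cx': 252.248, 'cy': 190.77, 'tool_from_camera': [[0.0, 0.961, 0.277, 0.07], [1.0, -0.0, -0.0, -0.001], [-0.0, 0.277, -0.961, -0.142], [0.0, 0.0, 0.0, 1.0]]}
scene track []
scene carrier []
scene socket [(0.96, 294, 174)]
scene plug [(0.9, 163, 293), (0.78, 185, 254), (0.76, 154, 266)]
scene stand [(0.93, 153, 267)]
scene timer [(0.59, 328, 167)]
side track [(0.88, 230, 216)]
side carrier [(0.96, 200, 209)]
side socket [(0.87, 199, 195)]
side plug [(0.71, 330, 213), (0.64, 364, 194), (0.52, 332, 184)]
side stand [(0.79, 357, 211)]
side timer [(0.68, 124, 228)]
{'time_s': 0.7, 'q': array([-1.23348976e+01,  2.18061188e+01,  7.43362614e+01, -1.85933066e-04,
        8.38602083e+01, -1.23341851e+01]), 'qvel': array([ 0.01911229,  0.00781101,  0.01669961, -0.03035169, -0.04708284,
       -0.13943587]), 'joint_efforts': array([-5.40325746e-04, -4.48230100e+01, -2.31443131e+01, -1.05809577e-04,
        3.64281332e-04, -2.64032082e-06]), 'position': array([5.49966733e-01, 1.25722831e-05, 2.31324315e-01]), 'tool_rot': array([[ 1.20874528e-05,  9.99999999e-01, -4.48234220e-05],
       [ 1.00000000e+00, -1.20871615e-05,  6.49891697e-06],
       [ 6.49837518e-06, -4.48235005e-05, -9.99999999e-01]]), 'ft_force': array([0.19369327, 0.14984702, 0.12284896]), 'wrist_torque': array([ 0.01078709, -0.01969521, -0.01043015]), 'gripper_force': 0.0, 'grip_width': 0.0854212174683287}
```

View pics/a.png

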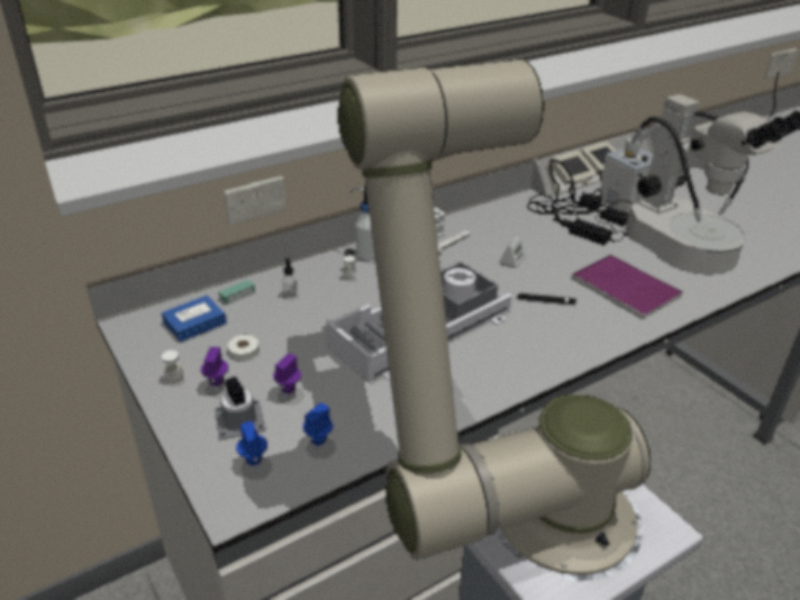

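View pics/b.png

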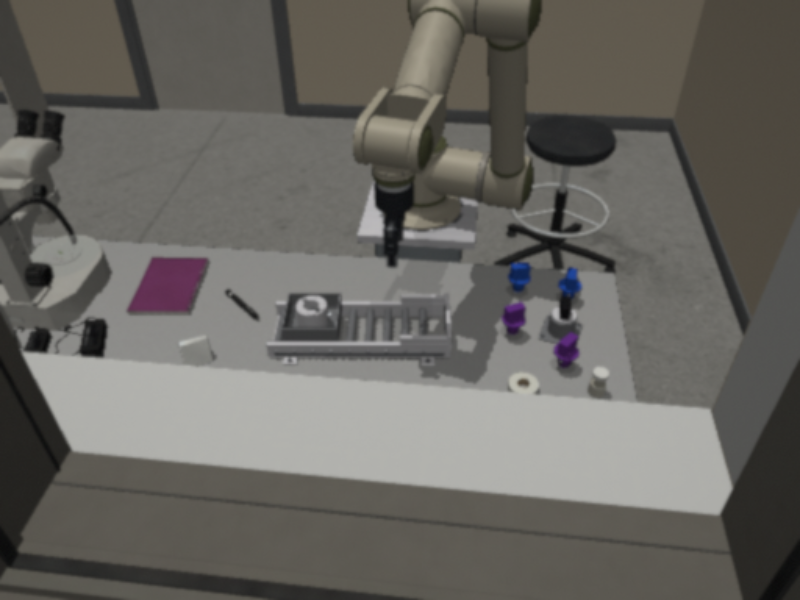

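Scene: the track runs along world y, with its bay (high rails) on the +y side and the carrier at its -y end (side ≈ (312,315)). The plug with the black grip is in the grey cup at (565,310) in the side view, with purple and blue look-alikes around it. Next I'll compute positions.

```bash
python3 - <<'E'
from h import *
z=np.load("side0.npz");P=cloud("side",z["d"]);im=z["im"]
print("bench z",np.median(P[270-50:228,300:320,2]))
for n,u,v,h in [("socket",199,195,.091),("carrier",200,209,.031),("track",230,216,0),("stand",357,211,0),("stand?",361,207,0)]:
    print("side",n,np.round(onz("side",u,v,h),4))
print("scene socket",np.round(onz("scene",294,174,.091),4),"stand",np.round(onz("scene",153,267,0),4))
# black grip points
reg=(P[...,2]>.06)&(P[...,2]<.11)&(P[...,1]>.2)&(P[...,1]<.6)
g=im.max(-1)<60
Q=P[reg&g&(np.indices(reg.shape)[1]>340)&(np.indices(reg.shape)[1]<385)];print(len(Q),Q.mean(0),np.percentile(Q,[5,95],axis=0))
# track outline: points 35..70 mm height
m=(P[...,2]>.036)&(P[...,2]<.072)&(P[...,1]>-.35)&(P[...,1]<.22)&(P[...,0]>.35)&(P[...,0]<.75)
Q=P[m];print(len(Q));r=cv2.minAreaRect(Q[:,:2].astype(np.float32));print(r)
m=(P[...,2]>.082)&(P[...,2]<.1)&(P[...,1]>-.35)&(P[...,1]<.22)&(P[...,0]>.35)&(P[...,0]<.75)
Q=P[m];print("rim",len(Q),Q.mean(0),np.percentile(Q,[3,97],axis=0))
E
```

```text
bench z -0.00130033707806676
side socket [ 0.5542 -0.1866  0.091 ]
side carrier [ 0.5597 -0.1876  0.031 ]
side track [ 0.5512 -0.0843  0.    ]
side stand [0.4767 0.3601 0.    ]
side stand? [0.4539 0.3753 0.    ]
scene socket [ 0.5649 -0.1948  0.091 ] stand [0.4884 0.3642 0.    ]
87 [0.49164713 0.36362802 0.08334569] [[0.4672408  0.35466477 0.06681915]
 [0.50807445 0.3735695  0.09125468]]
1483
((0.5459235906600952, -0.0811929702758789), (0.15418149530887604, 0.39680492877960205), 6.467519283294678)
rim 176 [ 0.55784133 -0.18588673  0.08888726] [[ 0.52431074 -0.21502737  0.08281619]
 [ 0.58736208 -0.15666451  0.09406291]]
```

```bash
python3 - <<'E'
from h import *
st=observe();im,d=cams.get_image("wrist");np.savez("w0.npz",im=im,d=d)
for q in("socket","carrier","track"):
    print(q,[(round(x["p"],2),x["location"][0]*512,x["location"][1]*384) for x in cams.mark_of("wrist",q)[:2]])
cv2.imwrite("pics/w0.png",cv2.resize(im,(800,600))[:,:,::-1])
P=cloud("wrist",d,st)
m=(P[...,2]>.082)&(P[...,2]<.1)&(P[...,1]<-.1)&(P[...,1]>-.35)
Q=P[m];print("rim",len(Q),cv2.minEnclosingCircle(Q[:,:2].astype(np.float32)),Q.mean(0))
m=(P[...,2]>.069)&(P[...,2]<.08)&(P[...,1]<-.1)&(P[...,1]>-.35)
Q=P[m];print("walls",len(Q),cv2.minAreaRect(Q[:,:2].astype(np.float32)),Q[:,2].mean())
m=(P[...,2]>.035)&(P[...,2]<.072)&(P[...,1]>-.35)&(P[...,1]<.3)&(P[...,0]>.4)&(P[...,0]<.7)
Q=P[m];print(len(Q),cv2.minAreaRect(Q[:,:2].astype(np.float32)))
E
```

```text
socket []
carrier [(0.87, 253.2864, 298.4064)]
track [(0.57, 243.6096, 222.9888)]
rim 1486 ((0.6849069595336914, -0.14366917312145233), 0.1695120632648468) [ 0.69966878 -0.14710282  0.09004643]
walls 1512 ((0.6757153868675232, -0.1501288115978241), (0.37566107511520386, 0.06654808670282364), 3.510913133621216) 0.07416758233676814
9590 ((0.5386302471160889, -0.06187298893928528), (0.14524784684181213, 0.3563784956932068), 6.187739372253418)
```

View pics/w0.png

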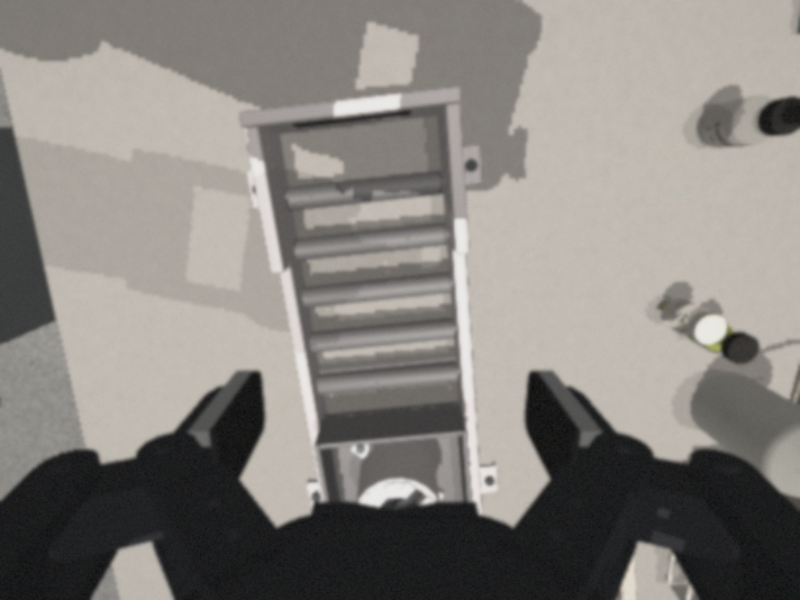

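The wrist view shows the bay and end stop at top (row 105), the rollers, and the carrier under the gripper (row 440 onward). Track yaw is about +6.2°, centre about (0.541, -0.084), and the carrier is at track y of about -103 mm. I'll move in behind its -y wall with closed fingers.

Emit:
{"method": "move_arm", "body": {"jaw": [0,0,0,0,0,0,0,0,0,0,0,0], "dp": [[-2.93,0.14,0],[-2.93,0.14,0],[-2.93,0.14,0],[-2.93,0.14,0],[-2.93,0.14,0],[-2.93,0.14,0],[-2.93,0.14,0],[-2.93,0.14,0],[-2.93,0.14,0],[-2.93,0.14,0],[0,0,0],[0,0,0]], "turn": [[0,0,0],[0,0,0],[0,0,0],[0,0,0],[0,0,0],[0,0,0],[0,0,0],[0,0,0],[0,0,0],[0,0,0],[0,0,-0.108],[0,0,0]], "force": 40}}

```text
time_s: 1.9
position: [0.5637, -0.2945, 0.2307]
tool_rot: [[-0.109, 0.994, -0.001], [0.994, 0.109, 0.001], [0.001, -0.001, -1.0]]
ft_force: [-0.5, -0.2, 0.1]
grip_width: 0.0001
gripper_force: 0.0
```

```bash
python3 - <<'E'
from h import *
st=observe();im,d=cams.get_image("wrist");np.savez("w1.npz",im=im,d=d)
print([(round(x["p"],2),np.round(onz("wrist",x["location"][0]*512,x["location"][1]*384,.091,st),4)) for x in cams.mark_of("wrist","socket")[:2]])
P=cloud("wrist",d,st)
# to track frame
t=np.radians(6.2);R=np.array([[np.cos(t),np.sin(t)],[-np.sin(t),np.cos(t)]])
L=(P[...,:2]-[.541,-.084])@R.T
for lo,hi in((.084,.098),(.070,.080),(.036,.045)):
    m=(P[...,2]>lo)&(P[...,2]<hi)&(abs(L[...,0])<.09)&(abs(L[...,1])<.23)
    Q=L[m];print(lo,len(Q),np.percentile(Q,[1,50,99],axis=0).round(4).tolist(), np.median(P[m][:,2]),cv2.minAreaRect(Q.astype(np.float32)))
cv2.imwrite("pics/w1.png",cv2.resize(im,(800,600))[:,:,::-1])
E
```

```text
[(0.74, array([ 0.5518, -0.1901,  0.091 ]))]
0.084 2980 [[-0.032, -0.1368], [-0.0005, -0.1025], [0.0317, -0.0728]] 0.08982662719561421 ((-0.00014680251479148865, -0.10465086251497269), (0.06628657877445221, 0.06645368784666061), 1.904281497001648)
0.07 2587 [[-0.0599, -0.1644], [0.0007, -0.0836], [0.0595, -0.045]] 0.07509169300968849 ((-0.00012209638953208923, -0.104569211602211), (0.12002658098936081, 0.12041117250919342), 89.89340209960938)
0.036 2687 [[-0.0722, -0.1971], [0.0177, -0.1073], [0.0719, -0.0359]] 0.04032236378921772 ((-7.13840126991272e-05, -0.11595505475997925), (0.14537014067173004, 0.1653955727815628), 0.11819882690906525)
```

View pics/w1.png

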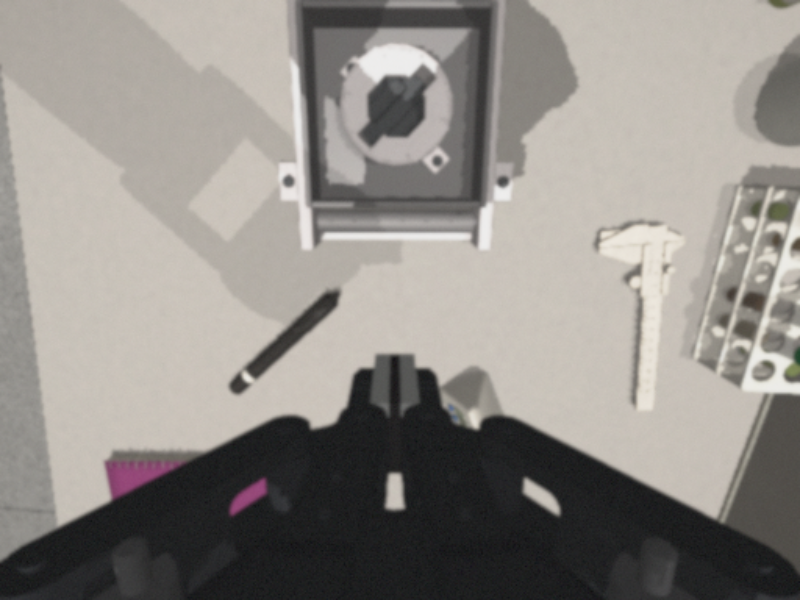

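Marks and depth agree: the carrier is centred in the track frame at (0, -104.6 mm) and the axis is right. Marker and timer are clear of the fingers. I'll descend and push.

Emit:
{"method": "move_arm", "body": {"jaw": [0,0,0,0,0,0,0,0,0,0,0,0], "dp": [[0,0,2.9],[0,0,2.9],[0,0,2.9],[0,0,2.9],[0,0,2.9],[0,0,2.9],[0,0,0],[0.8,0,0],[0.8,0,0],[0.8,0,0],[0.8,0,0],[0.8,0,0]], "turn": [[0,0,0],[0,0,0],[0,0,0],[0,0,0],[0,0,0],[0,0,0],[0,0,0],[0,0,0],[0,0,0],[0,0,0],[0,0,0],[0,0,0]]}}

```text
time_s: 3.0
position: [0.5602, -0.2526, 0.0589]
tool_rot: [[-0.108, 0.994, 0.002], [0.994, 0.108, -0.002], [-0.002, 0.002, -1.0]]
ft_force: [-0.1, -3.7, 1.3]
grip_width: 0.0002
gripper_force: 1.5
```

Emit:
{"method": "move_arm", "body": {"jaw": [0,0,0,0,0,0,0,0,0,0,0,0], "dp": [[1,0,0],[1,0,0],[1,0,0],[1,0,0],[1,0,0],[1,0,0],[1,0,0],[1,0,0],[1,0,0],[1,0,0],[1,0,0],[1,0,0]], "turn": [[0,0,0],[0,0,0],[0,0,0],[0,0,0],[0,0,0],[0,0,0],[0,0,0],[0,0,0],[0,0,0],[0,0,0],[0,0,0],[0,0,0]]}}

```text
time_s: 4.0
position: [0.5466, -0.1331, 0.0573]
tool_rot: [[-0.108, 0.994, 0.0], [0.994, 0.108, -0.0], [-0.0, 0.0, -1.0]]
ft_force: [0.8, -1.9, 0.5]
grip_width: 0.0
gripper_force: 1.3
```

Emit:
{"method": "move_arm", "body": {"jaw": [0,0,0,0,0,0,0,0,0,0,0,0], "dp": [[1,0,0],[1,0,0],[1,0,0],[1,0,0],[1,0,0],[1,0,0],[1,0,0],[1,0,0],[0.6,0,0],[0.5,0,0],[0.4,0,0],[0.4,0,0]], "turn": [[0,0,0],[0,0,0],[0,0,0],[0,0,0],[0,0,0],[0,0,0],[0,0,0],[0,0,0],[0,0,0],[0,0,0],[0,0,0],[0,0,0]]}}

```text
time_s: 5.0
position: [0.536, -0.0352, 0.0573]
tool_rot: [[-0.108, 0.994, -0.0], [0.994, 0.108, -0.0], [0.0, -0.0, -1.0]]
ft_force: [0.0, -3.2, 0.9]
grip_width: 0.0001
gripper_force: 1.5
```

Track y is 49 mm and the stop should come at about 59 mm. I'll go slowly until the force rises.

Emit:
{"method": "move_arm", "body": {"jaw": [0,0,0,0,0,0], "dp": [[0.2,0,0],[0.2,0,0],[0.2,0,0],[0.2,0,0],[0.1,0,0],[0.1,0,0]], "turn": [[0,0,0],[0,0,0],[0,0,0],[0,0,0],[0,0,0],[0,0,0]]}}

```text
time_s: 5.5
position: [0.535, -0.0255, 0.0573]
tool_rot: [[-0.108, 0.994, 0.0], [0.994, 0.108, 0.0], [0.0, 0.0, -1.0]]
ft_force: [-0.2, -2.0, 0.9]
grip_width: -0.0002
gripper_force: 1.3
```

Emit:
{"method": "move_arm", "body": {"jaw": [0,0,0,0,0], "dp": [[0.1,0,0],[0.1,0,0],[0.1,0,0],[0.1,0,0],[0,0,0]], "turn": [[0,0,0],[0,0,0],[0,0,0],[0,0,0],[0,0,0]]}}

```text
time_s: 5.92
position: [0.535, -0.0245, 0.0575]
tool_rot: [[-0.108, 0.994, 0.001], [0.994, 0.108, -0.005], [-0.006, 0.0, -1.0]]
ft_force: [-1.7, -19.7, 0.1]
grip_width: -0.0
gripper_force: 9.5
```

At the stop, with 20 N on the wrist. I'll retract, lift, and look.

Emit:
{"method": "move_arm", "body": {"jaw": [0,0,0,0,0,0,0,0,0,0], "dp": [[-0.5,0,0],[-1,0,0],[-1.5,0,0],[0,0,-3],[0,0,-3],[0,0,-3],[0,0,-3],[0,0,-3],[0,0,-3],[0,0,0]], "turn": [[0,0,0],[0,0,0],[0,0,0],[0,0,0],[0,0,0],[0,0,0],[0,0,0],[0,0,0],[0,0,0],[0,0,0]]}}

```text
time_s: 6.75
position: [0.5395, -0.0518, 0.243]
tool_rot: [[-0.108, 0.994, 0.009], [0.994, 0.108, -0.002], [-0.003, 0.009, -1.0]]
ft_force: [-0.1, -0.2, 0.8]
grip_width: -0.0
gripper_force: 0.0
```

```bash
cat >> h.py <<'E'
def track(P,lo,hi,ymin=-.23):
    t=np.radians(6.2);R=np.array([[np.cos(t),np.sin(t)],[-np.sin(t),np.cos(t)]])
    L=(P[...,:2]-[.541,-.084])@R.T
    m=(P[...,2]>lo)&(P[...,2]<hi)&(abs(L[...,0])<.09)&(L[...,1]<.23)&(L[...,1]>ymin)
    return L[m],P[m]
E
python3 - <<'E'
from h import *
st=observe();im,d=cams.get_image("wrist");np.savez("w2.npz",im=im,d=d)
print([(round(x["p"],2),np.round(onz("wrist",x["location"][0]*512,x["location"][1]*384,.091,st),4)) for x in cams.mark_of("wrist","socket")[:2]])
P=cloud("wrist",d,st)
for lo,hi in((.084,.098),(.070,.080),(.062,.069)):
    Q,S=track(P,lo,hi,.05);print(lo,len(Q),np.percentile(Q,[1,50,99],axis=0).round(4).tolist(),np.median(S[:,2]),cv2.minAreaRect(Q.astype(np.float32)))
    print(cv2.minEnclosingCircle(S[:,:2].astype(np.float32)))
cv2.imwrite("pics/w2.png",cv2.resize(im,(800,600))[:,:,::-1])
E
```

```text
[(0.67, array([0.5261, 0.0437, 0.091 ]))]
0.084 2636 [[-0.032, 0.0989], [-0.0006, 0.1326], [0.0316, 0.1621]] 0.08985770642548435 ((-0.00028638169169425964, 0.13042102754116058), (0.06597623229026794, 0.06710059940814972), 1.6846034526824951)
((0.5268582701683044, 0.04580118879675865), 0.034062374383211136)
0.07 2387 [[-0.0597, 0.0704], [0.0004, 0.1463], [0.0596, 0.1903]] 0.0750430819253936 ((-7.516518235206604e-05, 0.1306256502866745), (0.12035781145095825, 0.12075175344944), 0.004174365662038326)
((0.526175856590271, 0.0456971749663353), 0.08423124998807907)
0.062 2258 [[-0.0702, 0.0864], [-0.0007, 0.1925], [0.0699, 0.2001]] 0.06530044773548696 ((-0.0009647756814956665, 0.13781321048736572), (0.12646496295928955, 0.14430882036685944), 89.38420867919922)
((0.5250729322433472, 0.059230268001556396), 0.09010762721300125)
```

View pics/w2.png

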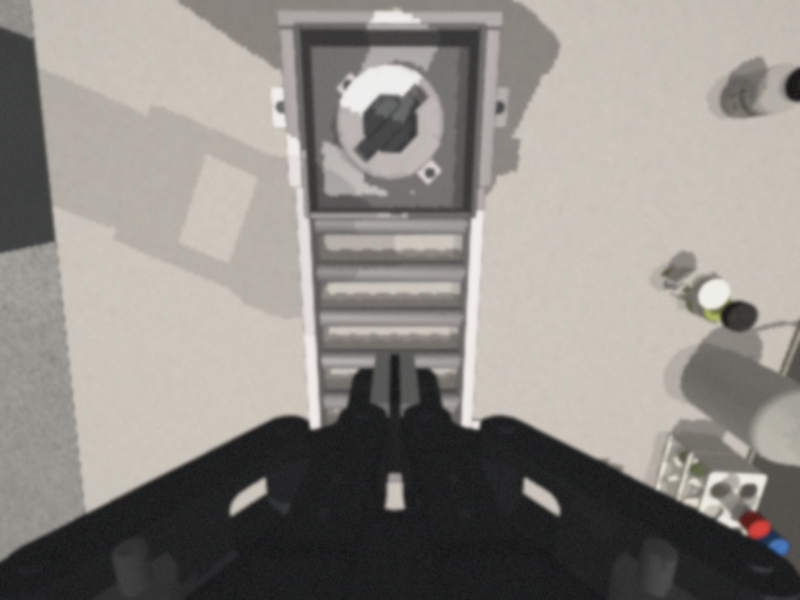

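The carrier is against the stop, at track (0, 130.5 mm). The socket centre is at world (0.5268, 0.0457), and the notches run lower-left to upper-right in the image, about 51° in world. Next I'll move over to the plug with the jaws open.

Emit:
{"method": "move_arm", "body": {"jaw": [0,0,0,0,0,0,0,0,0,0,0,0], "dp": [[2.96,-0.14,0],[2.96,-0.14,0],[2.96,-0.14,0],[2.96,-0.14,0],[2.96,-0.14,0],[2.96,-0.14,0],[2.96,-0.14,0],[2.96,-0.14,0],[2.96,-0.14,0],[2.96,-0.14,0],[2.96,-0.14,0],[0,0,0]], "turn": [[0,0,0],[0,0,0],[0,0,0],[0,0,0],[0,0,0],[0,0,0],[0,0,0],[0,0,0],[0,0,0],[0,0,0],[0,0,0],[0,0,0]]}}

```text
time_s: 7.85
position: [0.4856, 0.2745, 0.2354]
tool_rot: [[-0.112, 0.994, -0.004], [0.994, 0.112, 0.001], [0.001, -0.004, -1.0]]
ft_force: [0.2, -0.4, 0.0]
grip_width: 0.0001
gripper_force: 0.0
```

```bash
python3 - <<'E'
from h import *
st=observe();im,d=cams.get_image("wrist");np.savez("w3.npz",im=im,d=d,p=st["position"],R=st["tool_rot"])
print(st["position"])
for q in("plug","stand"):
  print(q,[(round(x["p"],2),np.round(np.array(x["location"])*[512,384]),np.round(onz("wrist",x["location"][0]*512,x["location"][1]*384,.0065 if q=="plug" else 0,st),4)) for x in cams.mark_of("wrist",q)[:5]])
P=cloud("wrist",d,st)
m=(np.hypot(P[...,0]-.488,P[...,1]-.364)<.05)&(P[...,2]>.065)&(P[...,2]<.1)
Q=P[m];print(len(Q),Q[:,2].max(),cv2.minAreaRect(Q[:,:2].astype(np.float32)))
m2=m&(P[...,2]>.083);Q=P[m2];r=cv2.minAreaRect(Q[:,:2].astype(np.float32));print(len(Q),r,np.median(Q[:,2]),Q.mean(0))
m=(np.hypot(P[...,0]-.488,P[...,1]-.364)<.05)&(P[...,2]>.048)&(P[...,2]<.06)
Q=P[m];print("collar",len(Q),np.median(Q[:,2]),cv2.minEnclosingCircle(Q[:,:2].astype(np.float32)))
cv2.imwrite("pics/w3.png",cv2.resize(im,(800,600))[:,:,::-1])
E
```

```text
[0.48561476 0.2744923  0.23535206]
plug [(0.97, array([170.,  65.]), array([0.3716, 0.3842, 0.0065])), (0.86, array([152., 154.]), array([0.3506, 0.2733, 0.0065])), (0.8, array([259., 180.]), array([0.4958, 0.2532, 0.0065])), (0.79, array([341., 101.]), array([0.5856, 0.3664, 0.0065])), (0.57, array([258.,  91.]), array([0.4808, 0.367 , 0.0065]))]
stand []
1116 0.09149041606595942 ((0.48151177167892456, 0.3643222153186798), (0.02301057055592537, 0.04388216882944107), 89.71747589111328)
1089 ((0.48151302337646484, 0.36457690596580505), (0.02250121347606182, 0.04388216882944107), 89.71747589111328) 0.08920380085636048 [0.4814868  0.36439044 0.08905645]
collar 1232 0.05400233500033563 ((0.48147642612457275, 0.3644960820674896), 0.029620308429002762)
```

View pics/w3.png

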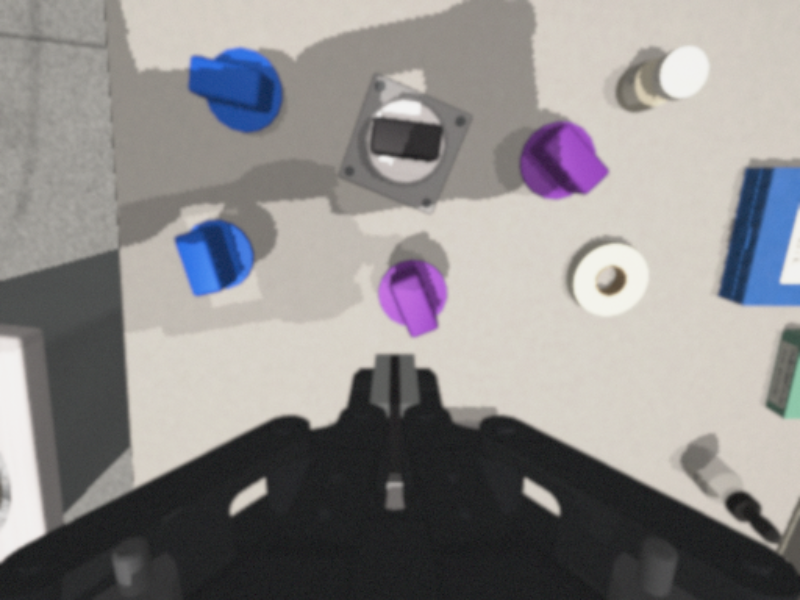

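The plug is at (0.4815, 0.3645), top z 0.090, with its wing along world x (-0.3°). The blue and purple look-alikes are about 11 cm away, so there's room to grip across y. I'll rotate the tool clockwise by 96.5° and open the jaws.

Emit:
{"method": "move_arm", "body": {"jaw": [5.5,5.5,5.5,5.5,5.5,5.5,5.5,5.5,5.5,5.5,5.5,5.5], "dp": [[0,0,0],[0,0,0],[0,0,0],[0,0,0],[0,0,0],[0,0,0],[0,0,0],[0,0,0],[0,0,0],[0,0,0],[0,0,0],[0,0,0]], "turn": [[0,0,0.12],[0,0,0.12],[0,0,0.12],[0,0,0.12],[0,0,0.12],[0,0,0.12],[0,0,0.12],[0,0,0.12],[0,0,0.12],[0,0,0.12],[0,0,0.12],[0,0,0.12]]}}

```text
time_s: 9.0
position: [0.4876, 0.2692, 0.2367]
tool_rot: [[0.973, 0.229, -0.001], [0.229, -0.973, -0.0], [-0.001, 0.0, -1.0]]
ft_force: [0.0, -0.0, 0.7]
grip_width: 0.0548
gripper_force: 0.0
```

Emit:
{"method": "move_arm", "body": {"jaw": [5.5,5.5,5.5,5.5], "dp": [[0,0,0],[0,0,0],[0,0,0],[0,0,0]], "turn": [[0,0,0.12],[0,0,0.12],[0,0,0],[0,0,0]]}}

```text
time_s: 9.33
position: [0.4876, 0.2696, 0.2369]
tool_rot: [[1.0, 0.001, -0.001], [0.001, -1.0, -0.0], [-0.001, 0.0, -1.0]]
ft_force: [-0.9, -0.7, -0.3]
grip_width: 0.055
gripper_force: 0.0
```

Emit:
{"method": "move_arm", "body": {"jaw": [5.5,5.5,5.5,5.5,5.5,5.5,5.5,5.5,5.5,5.5,5.5], "dp": [[-0.15,-2.4,0],[-0.15,-2.4,0],[-0.15,-2.4,0],[-0.16,-2.3,0],[0,0,0],[0,0,2.5],[0,0,2.5],[0,0,2.5],[0,0,2.5],[0,0,2.5],[0,0,0]], "turn": [[0,0,0],[0,0,0],[0,0,0],[0,0,0],[0,0,0],[0,0,0],[0,0,0],[0,0,0],[0,0,0],[0,0,0],[0,0,0]]}}

```text
time_s: 10.25
position: [0.4796, 0.3636, 0.1076]
tool_rot: [[1.0, 0.001, -0.008], [0.001, -1.0, -0.004], [-0.008, 0.004, -1.0]]
ft_force: [-0.8, -0.7, -0.9]
grip_width: 0.0548
gripper_force: 0.0
```

```bash
python3 - <<'E'
from h import *
st=observe();im,d=cams.get_image("wrist");print(st["position"],st["q"].round(1),st["tool_rot"].round(4).tolist())
P=cloud("wrist",d,st)
for lo,hi in((.080,.1),(.048,.06)):
    m=(np.hypot(P[...,0]-.4815,P[...,1]-.3645)<.05)&(P[...,2]>lo)&(P[...,2]<hi);Q=P[m]
    print(len(Q),Q.mean(0),cv2.minAreaRect(Q[:,:2].astype(np.float32)))
cv2.imwrite("pics/w4.png",cv2.resize(im,(800,600))[:,:,::-1])
E
```

```text
[0.47958623 0.36364284 0.10758751] [ 25.9  33.4  75.9  -0.   71.2 115.9] [[1.0, 0.0008, -0.0082], [0.0007, -1.0, -0.0041], [-0.0082, 0.0041, -1.0]]
2438 [0.48393969 0.36391352 0.08876336] ((0.48184868693351746, 0.3638796806335449), (0.023173794150352478, 0.043720223009586334), 89.83059692382812)
2476 [0.48853493 0.36385562 0.05315905] ((0.4837930202484131, 0.3637380599975586), (0.054597288370132446, 0.05867266282439232), 0.7079817652702332)
```

View pics/w4.png

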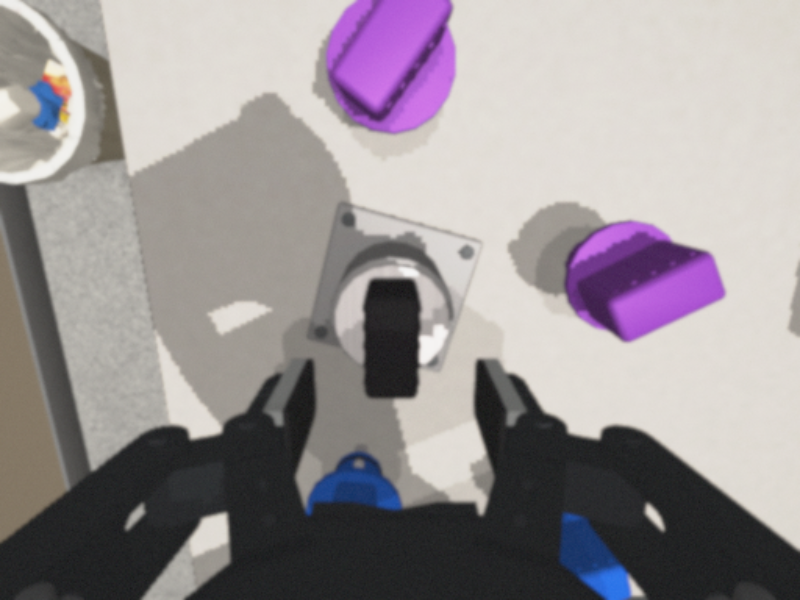

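The wing is centred between the open fingers (wing at (390,340), fingers at 295 and 495), and the position agrees to within 1 mm. I'll descend to the grip height.

Emit:
{"method": "move_arm", "body": {"jaw": [5.5,5.5,5.5,5.5,5.5,5.5], "dp": [[0.1,0,1],[0.05,0,1.2],[0,0,1.2],[0,0,1],[0,0,0.4],[0,0,0]], "turn": [[0,0,0],[0,0,0],[0,0,0],[0,0,0],[0,0,0],[0,0,0]], "force": 60}}

```text
time_s: 10.8
position: [0.4829, 0.3655, 0.0641]
tool_rot: [[1.0, -0.001, -0.0], [-0.001, -1.0, -0.0], [-0.0, 0.0, -1.0]]
ft_force: [-0.6, 0.1, -0.1]
grip_width: 0.0552
gripper_force: 0.0
```

Emit:
{"method": "move_arm", "body": {"jaw": [5.5,5.5,3,1.5,1.5,1.5,1.5,1.5,1.5], "dp": [[-0.13,0.14,0.6],[0,0,0],[0,0,0],[0,0,0],[0,0,0],[0,0,0],[0,0,0],[0,0,0],[0,0,0]], "turn": [[0,0,0],[0,0,0],[0,0,0],[0,0,0],[0,0,0],[0,0,0],[0,0,0],[0,0,0],[0,0,0]], "force": 80}}

```text
time_s: 11.55
position: [0.4819, 0.3644, 0.0589]
tool_rot: [[1.0, -0.001, 0.001], [-0.001, -1.0, 0.0], [0.001, -0.0, -1.0]]
ft_force: [-1.2, -0.2, 5.8]
grip_width: 0.0208
gripper_force: 78.8
```

Gripped (79 N, 20.8 mm). I'll lift it straight up.

Emit:
{"method": "move_arm", "body": {"jaw": [1.5,1.5,1.5,1.5,1.5,1.5,1.5,1.5,1.5,1.5], "dp": [[0,0,-0.5],[0,0,-1],[0,0,-1.5],[0,0,-2],[0,0,-2],[0,0,-2],[0,0,-2],[0,0,-2],[0,0,-2],[0,0,0]], "turn": [[0,0,0],[0,0,0],[0,0,0],[0,0,0],[0,0,0],[0,0,0],[0,0,0],[0,0,0],[0,0,0],[0,0,0]]}}

```text
time_s: 12.38
position: [0.4826, 0.3648, 0.2129]
tool_rot: [[1.0, -0.001, 0.007], [-0.001, -1.0, 0.003], [0.007, -0.003, -1.0]]
ft_force: [-0.5, 1.0, -0.5]
grip_width: 0.0209
gripper_force: 78.2
```

Emit:
{"method": "move_arm", "body": {"jaw": [1.5,1.5,1.5,1.5,1.5,1.5,1.5,1.5,1.5,1.5,1.5,1.5], "dp": [[0.2,1.6,0],[0.44,3.0,0],[0.44,3.0,0],[0.44,3.0,0],[0.44,3.0,0],[0.44,3.0,0],[0.44,3.0,0],[0.44,3.0,0],[0.44,3.0,0],[0.44,3.0,0],[0.25,3.3,0],[0,0,0]], "turn": [[0,0,0],[0,0,0],[0,0,0],[0,0,0],[0,0,0],[0,0,0],[0,0,0],[0,0,0],[0,0,0],[0,0,0],[0,0,0],[0,0,0]]}}

```text
time_s: 13.38
position: [0.5255, 0.0406, 0.2076]
tool_rot: [[1.0, -0.006, -0.001], [-0.006, -1.0, -0.001], [-0.001, 0.001, -1.0]]
ft_force: [-0.3, -0.6, -1.0]
grip_width: 0.0211
gripper_force: 78.5
```

Emit:
{"method": "move_arm", "body": {"jaw": [1.5,1.5,1.5,1.5,1.5,1.5,1.5,1.5,1.5,1.5], "dp": [[0,0,0],[0,0,0],[0,0,0],[0,0,0],[0,0,0],[0,0,0],[0,0,0],[0,0,0],[0,0,0],[0,0,0]], "turn": [[0,0,-0.112],[0,0,-0.112],[0,0,-0.112],[0,0,-0.112],[0,0,-0.112],[0,0,-0.112],[0,0,-0.112],[0,0,-0.112],[0,0,0],[0,0,0]]}}

```text
time_s: 14.22
position: [0.525, 0.0454, 0.2079]
tool_rot: [[0.628, 0.778, -0.001], [0.778, -0.628, 0.0], [-0.0, -0.001, -1.0]]
ft_force: [-0.6, 0.8, -1.4]
grip_width: 0.021
gripper_force: 78.4
```

```bash
python3 - <<'E'
from h import *
st=observe();im,d=cams.get_image("wrist");print(st["position"],st["q"].round(1),st["tool_rot"].round(4).tolist())
P=cloud("wrist",d,st);np.savez("w5.npz",im=im,d=d,p=st["position"],R=st["tool_rot"])
for lo,hi in((.084,.098),(.070,.080)):
    Q,S=track(P,lo,hi,.06)
    print(len(Q),np.percentile(Q,[1,50,99],axis=0).round(4).tolist(),cv2.minAreaRect(Q.astype(np.float32)),cv2.minEnclosingCircle(S[:,:2].astype(np.float32)))
# plug collar in tool frame
T=np.array(st["tool_rot"]);L=(P-st["position"])@T
m=(np.hypot(L[...,0],L[...,1])<.035)&(L[...,2]>-.02)&(L[...,2]<.06);Q=L[m]
for a in np.arange(-.02,.06,.01):
    q=Q[(Q[:,2]>=a)&(Q[:,2]<a+.01)]
    if len(q):print(round(a,3),len(q),q.min(0).round(4),q.max(0).round(4))
cv2.imwrite("pics/w5.png",cv2.resize(im,(800,600))[:,:,::-1])
E
```

```text
[0.52502657 0.0453762  0.20794634] [-7.9 20.6 80.3  0.  79.2 31. ] [[0.6282, 0.7781, -0.0008], [0.7781, -0.6282, 0.0002], [-0.0004, -0.0007, -1.0]]
1793 [[-0.0281, 0.1012], [0.0124, 0.1421], [0.0329, 0.1628]] ((0.006518242880702019, 0.13631319999694824), (0.04990777745842934, 0.06723057478666306), 43.674530029296875) ((0.5271562933921814, 0.04559667035937309), 0.03378000110387802)
1644 [[-0.0593, 0.0708], [0.03, 0.1595], [0.0599, 0.19]] ((8.678063750267029e-05, 0.13001929223537445), (0.12019729614257812, 0.11997528374195099), 89.9776382446289) ((0.5271381735801697, 0.04523933678865433), 0.0836738869547844)
-0.02 697 [ 0.0051 -0.0242 -0.02  ] [ 0.022  0.024 -0.01 ]
-0.01 410 [ 0.0055 -0.0232 -0.01  ] [ 0.0221  0.0234 -0.    ]
0.0 1704 [-0.0011 -0.0266  0.0001] [0.0266 0.0267 0.0096]
```

View pics/w5.png

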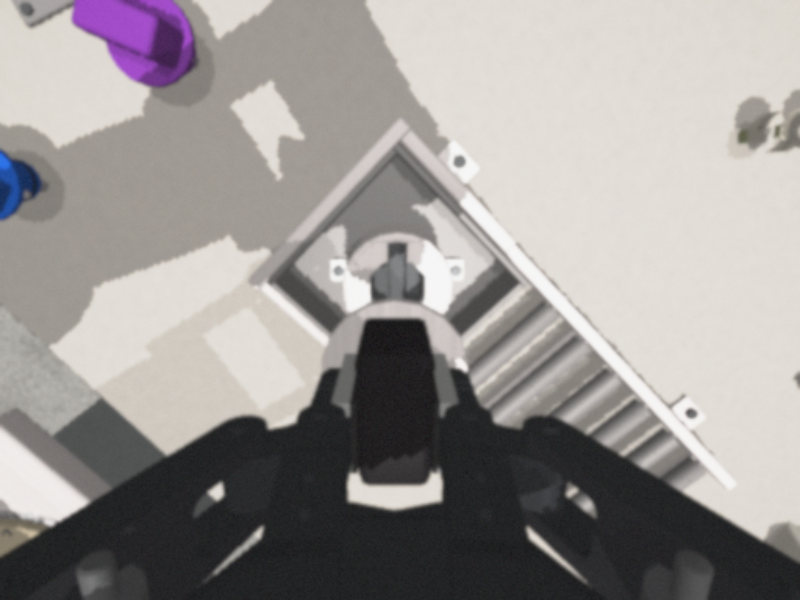

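The notch lines up with the plug's wing (col 397) and the plug is centred in the grip. Socket is at (0.5270, 0.0455), tool angle 51.1°. I'll correct by about 2 mm and come down to just above the mouth.

Emit:
{"method": "move_arm", "body": {"jaw": [1.5,1.5,1.5,1.5,1.5,1.5,1.5,1.5], "dp": [[0.13,0.15,0],[0,0,1],[0,0,1],[0,0,1],[0,0,1],[0,0,1],[0,0,0],[0,0,0]], "turn": [[0,0,0],[0,0,0],[0,0,0],[0,0,0],[0,0,0],[0,0,0],[0,0,0],[0,0,0]], "force": 110}}

```text
time_s: 14.93
position: [0.5273, 0.0453, 0.1582]
tool_rot: [[0.627, 0.779, -0.001], [0.779, -0.627, 0.0], [-0.0, -0.001, -1.0]]
ft_force: [0.1, -0.7, -0.9]
grip_width: 0.0205
gripper_force: 108.9
```

Within 0.3 mm. Entering the socket slowly.

Emit:
{"method": "move_arm", "body": {"jaw": [1.5,1.5,1.5,1.5,1.5,1.5,1.5,1.5,1.5,1.5], "dp": [[0,0,0.6],[0,0,0.6],[0,0,0.5],[0,0,0.5],[0,0,0.4],[0,0,0.4],[0,0,0.3],[0,0,0.3],[0,0,0.2],[0,0,0]], "turn": [[0,0,0],[0,0,0],[0,0,0],[0,0,0],[0,0,0],[0,0,0],[0,0,0],[0,0,0],[0,0,0],[0,0,0]]}}

```text
time_s: 15.77
position: [0.5272, 0.0453, 0.1199]
tool_rot: [[0.626, 0.78, -0.001], [0.78, -0.626, 0.0], [-0.0, -0.0, -1.0]]
ft_force: [-0.0, -0.2, -0.8]
grip_width: 0.0202
gripper_force: 108.9
```

Emit:
{"method": "move_arm", "body": {"jaw": [1.5,1.5,1.5,1.5,1.5], "dp": [[0,0,0.2],[0,0,0.2],[0,0,0.2],[0,0,0.2],[0,0,0]], "turn": [[0,0,0],[0,0,0],[0,0,0],[0,0,0],[0,0,0]]}}

```text
time_s: 16.18
position: [0.5271, 0.0452, 0.1119]
tool_rot: [[0.626, 0.78, -0.001], [0.78, -0.626, 0.0], [-0.0, -0.001, -1.0]]
ft_force: [-0.6, 0.1, -0.8]
grip_width: 0.0205
gripper_force: 108.9
```

Emit:
{"method": "move_arm", "body": {"jaw": [1.5,1.5,1.5,1.5,1.5], "dp": [[0,0,0.2],[0,0,0.2],[0,0,0.1],[0,0,0.1],[0,0,0]], "turn": [[0,0,0],[0,0,0],[0,0,0],[0,0,0],[0,0,0]]}}

```text
time_s: 16.6
position: [0.5275, 0.0453, 0.1069]
tool_rot: [[0.626, 0.78, 0.001], [0.78, -0.626, -0.0], [0.001, 0.001, -1.0]]
ft_force: [-0.9, 0.2, 6.7]
grip_width: 0.0207
gripper_force: 110.5
```

Pins are through and the spring has been met (7 N). I'll press home.

Emit:
{"method": "move_arm", "body": {"jaw": [1.5,1.5,1.5,1.5,1.5,1.5], "dp": [[0,0,0.2],[0,0,0.2],[0,0,0.2],[0,0,0.1],[0,0,0],[0,0,0]], "turn": [[0,0,0],[0,0,0],[0,0,0],[0,0,0],[0,0,0],[0,0,0]]}}

```text
time_s: 17.1
position: [0.5276, 0.0453, 0.1004]
tool_rot: [[0.626, 0.78, 0.001], [0.78, -0.626, -0.0], [0.001, 0.001, -1.0]]
ft_force: [-1.8, 0.9, 10.4]
grip_width: 0.0207
gripper_force: 111.0
```

Emit:
{"method": "move_arm", "body": {"jaw": [1.5,1.5,1.5,1.5], "dp": [[0,0,0.15],[0,0,0.1],[0,0,0.1],[0,0,0]], "turn": [[0,0,0],[0,0,0],[0,0,0],[0,0,0]]}}

```text
time_s: 17.43
position: [0.5279, 0.0454, 0.0997]
tool_rot: [[0.625, 0.78, 0.004], [0.78, -0.625, -0.001], [0.002, 0.004, -1.0]]
ft_force: [-10.7, 2.0, 36.2]
grip_width: 0.0204
gripper_force: 115.0
```

Collar is on the rim (36 N). I'll ease off slightly and turn clockwise.

Emit:
{"method": "move_arm", "body": {"jaw": [1.5,1.5,1.5,1.5,1.5,1.5,1.5,1.5], "dp": [[-0.03,-0.04,-0.1],[0,0,0],[0,0,0],[0,0,0],[0,0,0],[0,0,0],[0,0,0],[0,0,0]], "turn": [[0,0,0],[0,0,0.08],[0,0,0.1],[0,0,0.1],[0,0,0.1],[0,0,0.1],[0,0,0.1],[0,0,0]]}}

```text
time_s: 18.1
position: [0.528, 0.0453, 0.0998]
tool_rot: [[0.952, 0.305, 0.005], [0.305, -0.952, -0.001], [0.005, 0.002, -1.0]]
ft_force: [-4.3, 0.9, 24.9]
grip_width: 0.0203
gripper_force: 113.1
```

```bash
python3 -c "
from h import *
s=observe();print(s['wrist_torque'],s['q'].round(1),s['ft_force'])"
```

```text
[ 0.08887453  1.05830326 -0.065682  ] [-7.9 27.5 89.1  0.  63.1 64.3] [-4.31444905  0.86197603 24.89422517]
```

Emit:
{"method": "move_arm", "body": {"jaw": [1.5,1.5,1.5,1.5,1.5,1.5,1.5,1.5,1.5], "dp": [[0,0,0],[0,0,0],[0,0,0],[0,0,0],[0,0,0],[0,0,0],[0,0,0],[0,0,0],[0,0,0]], "turn": [[0,0,0.1],[0,0,0.1],[0,0,0.1],[0,0,0.1],[0,0,0.1],[0,0,0.1],[0,0,0.1],[0,0,0.1],[0,0,0]]}}

```text
time_s: 18.85
position: [0.5281, 0.0455, 0.0998]
tool_rot: [[0.882, -0.471, 0.005], [-0.471, -0.882, -0.0], [0.005, -0.002, -1.0]]
ft_force: [-4.1, 2.1, 24.4]
grip_width: 0.0208
gripper_force: 113.1
```

```bash
python3 -c "
from h import *
s=observe();R=s['tool_rot'];print(s['wrist_torque'],s['q'].round(1),s['ft_force'],np.degrees(np.arctan2(R[1,0],R[0,0])))"
```

```text
[0.26766061 1.0132074  0.01750031] [ -7.9  27.5  89.1   0.   63.1 110.2] [-4.05195966  2.05056232 24.40663755] -28.075277627568486
```

Emit:
{"method": "move_arm", "body": {"jaw": [1.5,1.5,1.5,1.5,1.5], "dp": [[0,0,0],[0,0,0],[0,0,0],[0,0,0],[0,0,0]], "turn": [[0,0,0.04],[0,0,0.04],[0,0,0.04],[0,0,0.04],[0,0,0]]}}

```text
time_s: 19.27
position: [0.5281, 0.0454, 0.0998]
tool_rot: [[0.798, -0.603, 0.005], [-0.603, -0.798, -0.001], [0.004, -0.003, -1.0]]
ft_force: [-4.6, 2.7, 25.1]
grip_width: 0.0202
gripper_force: 113.1
```

```bash
python3 -c "
from h import *
s=observe();R=s['tool_rot'];print(s['wrist_torque'],s['q'].round(1),s['ft_force'],np.degrees(np.arctan2(R[1,0],R[0,0])))"
```

```text
[ 0.29452878  1.02900465 -0.01068892] [ -7.9  27.5  89.1   0.   63.1 119.1] [-4.61812568  2.71889786 25.10571459] -37.0507600380725
```

Emit:
{"method": "move_arm", "body": {"jaw": [1.5,1.5,1.5,1.5], "dp": [[0,0,0],[0,0,0],[0,0,0],[0,0,0]], "turn": [[0,0,0.03],[0,0,0.03],[0,0,0.03],[0,0,0]]}}

```text
time_s: 19.6
position: [0.5281, 0.0454, 0.0998]
tool_rot: [[0.741, -0.671, 0.005], [-0.671, -0.741, -0.001], [0.004, -0.003, -1.0]]
ft_force: [-3.4, 2.5, 24.4]
grip_width: 0.0206
gripper_force: 113.1
```

```bash
python3 - <<'E'
from h import *
s=observe();R=s['tool_rot'];print(s['wrist_torque'],s['q'].round(1),s['ft_force'],np.degrees(np.arctan2(R[1,0],R[0,0])))
im,d=cams.get_image("wrist");cv2.imwrite("pics/w6.png",cv2.resize(im,(800,600))[:,:,::-1])
P=cloud("wrist",d,s)
for lo,hi in((.070,.080),):
    Q,S=track(P,lo,hi,.06);print(len(Q),np.percentile(Q,[1,50,99],axis=0).round(4).tolist(),cv2.minAreaRect(Q.astype(np.float32)))
E
```

```text
[0.26479907 1.025136   0.27189336] [ -7.9  27.5  89.1   0.   63.1 124.2] [-3.42452919  2.52464412 24.41154987] -42.148096723688305
4721 [[-0.0596, 0.0698], [0.0241, 0.1046], [0.0595, 0.1888]] ((-0.0004774145781993866, 0.1298094391822815), (0.12043025344610214, 0.12027769535779953), 89.83995056152344)
```

View pics/w6.png

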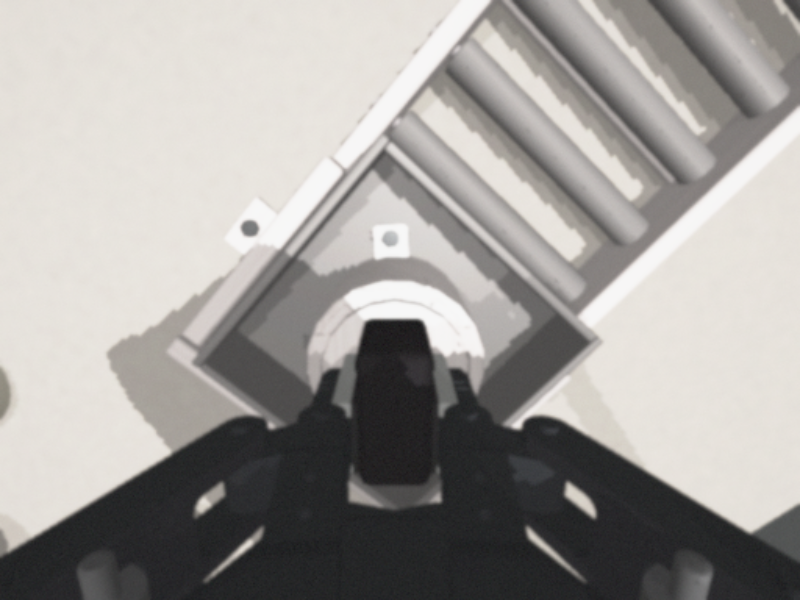

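The picture shows the collar seated flat on the rim with the wing across, and the carrier still at track y = 129.8 mm. The torque just rose by 0.28 N m, so this looks like the stop; one small nudge should confirm it.

Emit:
{"method": "move_arm", "body": {"jaw": [1.5,1.5,1.5], "dp": [[0,0,0],[0,0,0],[0,0,0]], "turn": [[0,0,0.03],[0,0,0],[0,0,0]]}}

```text
time_s: 19.9
position: [0.5281, 0.0453, 0.0998]
tool_rot: [[0.722, -0.692, 0.005], [-0.692, -0.722, -0.001], [0.004, -0.003, -1.0]]
ft_force: [-4.2, 2.2, 25.0]
grip_width: 0.0204
gripper_force: 113.1
```

```bash
python3 - <<'E'
from h import *
s=observe();R=s['tool_rot'];print(s['wrist_torque'],s['ft_force'],s['position'],np.degrees(np.arctan2(R[1,0],R[0,0])))
im,d=cams.get_image("side");P=cloud("side",d)
Q,S=track(P,.070,.080,.06);print(len(Q),np.percentile(Q,[1,50,99],axis=0).round(4).tolist())
E
```

```text
[0.20683721 1.00199319 0.45541807] [-4.22677238  2.22961173 25.03728658] [0.52811781 0.04532976 0.09976806] -43.77627565543319
180 [[-0.0581, 0.0709], [0.0294, 0.1286], [0.0647, 0.1906]]
```

The hard stop is confirmed: torque climbs with turn, and 25 N holds the collar on the rim. Handing in.

```bash
python3 -c "
from rig import ticket
print(ticket.close_job())"
```

```text
the job is handed in; nothing more can be done
None
```

The job is handed in at about 20 s: the carrier is against the end stop, and the plug is pressed home (25 N on the rim), turned clockwise to its stop and still gripped; no verdict came back on hand-in.

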